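# Start the loose hand screw of the shoe repair stand

### The job

One of the two hand screws that hold the shoe stand on its nut plate is only standing loose in its threaded boss. Start it by hand without crossing the thread: turn it backward (anticlockwise from above) until you notice it drop into the thread, only then turn it forward one full turn, and finish still gripping its head so that it stays just started, about one turn in. Be gentle: never lean on the screw, do not turn it forward before it has dropped, do not pull it up out of the boss, and leave the other things on the bench where they are.

Things in the scene. Friction and masses are not known exactly. Their poses are not given: they have to be found in the camera images.
- screw_turn (a joint): turn of the loose screw about its upright axis, rad: 0 as found, grows forward (clockwise from above, right-hand thread). It drops into the thread between 0.6 and 2.6 rad backward of where it was found: different each time, nothing shows it. It turns against 0.02 N m and stays where it is left.
- screw_depth (a joint): how far the loose screw has sunk, m, growing downward; 0.0005 to 0.002 as found. Turned backward it climbs (5 mm a turn) to 0, then drops under its own weight to 0.005: the thread drop. From there each forward turn sinks it 5 mm: one turn gives 0.010. On backward it would climb again. It sinks only if the hand follows it down or holds the head so loosely that it slides; light grease drag
- screw_head (a point): centre of the loose screw's head: an upright plain steel plate 46 mm long (point's x), 14 mm thick (y), reaching 17 mm above and below this point, about 92 mm above the bench as found. Below: a collar 40 mm across, 6 mm thick, its underside 25 mm under this point, then the 24 mm threaded shank, about 20 mm of it showing. The screw only turns and slides on its axis.
- tight_head (a point): centre of the head of the other, identical hand screw, at the other end of the stand's foot: already tight, its collar down on the foot, its head 22 mm lower (71 mm above the bench). It does not move.
- screw: the whole loose hand screw; its origin is on its axis at the underside of the collar, z up.
- boss: round threaded boss under the loose screw, 44 mm across, its top 34 mm above the bench under the stand's foot; origin on the screw axis 10 mm above the bench. The screw's push on this thread must stay gentle: its weight is 3 to 4 N, more than 30 N spoils the thread. It is round all over: where its thread begins cannot be seen and must be felt.
- stand: cast-iron repair stand, fixed; origin at its column, on the bench. Nut plate 90 x 380 mm; foot bar along y, 58 mm wide, top 46 mm high, a screw 145 mm from the middle at each end; a 42 mm column carries a shoe upside down (sole up, 120 to 250 mm above the bench, from x -60 to +220 mm, 47 mm to either side).
- hammer_mid (a point): cobbler's hammer lying on the bench, 250 mm long, handle along x; its middle
- polish_mid (a point): flat round polish tin 86 mm across, 24 mm high; its centre
- tacktin_mid (a point): open round tin of tacks 64 mm across, 30 mm high; its centre
- heels_mid (a point): three rubber heel pieces in a stack 80 x 68 mm, 20 mm high; its centre
- awl_mid (a point): awl with a wooden handle, 130 mm long, lying along x; its middle
- brush_mid (a point): wooden shoe brush 170 x 50 mm, 45 mm high; its centre
- glue_mid (a point): amber glass jar with lid, 68 mm across, 105 mm high; its centre

How it is judged:
By the outcome, as a careful person would: the job done as asked, in the order asked, and still so for the second after the job is handed in, while the arm keeps its last pose, push and grip.
It also fails if it takes over 72 s, if anything falls off the work surface, if the arm or the gripper's body presses on something with over 40 N, if the wrist force passes 120 N, or if a joint passes its speed limit or range.

### The arm

A 6-joint arm with a two-finger parallel gripper is mounted at the origin on the work surface. World frame = base frame: x ahead of the robot, y to its left, z up, the work surface at z = 0. Lengths are in m, angles in rad, forces in N, time in s.
With the tool pointing down it reaches from about 0.35 to 0.875 m from the base axis. Payload 15.5 kg.
Tool frame: the origin (TCP) lies midway between the tips of the shut fingers; the grasp point (between the pads) lies 19 mm behind it; z points along the fingers, y is the line along which they close (so a half turn about z gives the same grasp; the last joint's range is limited). The gripper opens to 85 mm and grips with 20 to 120 N. Pads are 22 mm wide; open, the fingers measure 114 mm over their backs; the gripper's body (76 mm by 85 mm) begins 54 mm behind the grasp point. The pads swing forward as they close: fully open they stand 13 mm farther back than shut.
Start: joints at [1.153, 0.494, 1.345, -0, 1.302, -0.096], TCP at [0.198, 0.593, 0.231] pointing down, gripper open.
Joint ranges: [-2.91, 2.91], [-0.82, 2.16], [0.22, 2.67], [-1.22, 4.37], [0.12, 2.79], [-3.08, 3.08]. Speed limits (rad/s): [1.89, 1.89, 2.57, 3.01, 3.01, 3.01].

### API

Orientations are given as a rotation vector (axis times angle).
In Python, from station import manip gives the robot as it stands. The module is installed in compiled form; this text tells all that it offers.
- The arm moves only by the tool servo_tool, never from a script. Its argument "targets" is a list of rows, each a list of 6 numbers: the shift along the tool's x, y, z in m, then the turn, a rotation vector about the tool's x, y, z in rad. In form: [[tx, ty, tz, wx, wy, wz], ...]. A call has 1 to 20 rows; each row is the pose to reach, as a shift and turn from the pose commanded when the call began, along the tool's axes at that moment; what a row does not reach only later rows make up. A row lasts 1/10 s, in which the tool goes at most 50 mm and 8.59 degrees, less where a joint would pass 70% of its speed; a pose out of reach is approached as far as the arm can. A call with a gripper value outside its range is refused whole. "claw" is the gripper's target within -1 to 1 (fully open at 1, half-way at 0, shut at -1), set as the call begins (left out, the last holds). The fingers move at their own pace and stop on an object; "squeeze" is the grip in N (left out, the last holds). Time passes only in rows, so rows that repeat a pose let the fingers close. It gives the time, the measured TCP pose, the force, the opening and the grip force at its end, in the units of the state.
- manip.state(): the state, without advancing time (a new reading comes with each control period).
- manip.get_image(name): name is "scene" or "top" or "wrist"; returns a dict with "frame" (384x512x3 uint8, red, green, blue), "mtx" (3x3 intrinsics, pixels), "origin" and "attitude" of the camera in the world; the wrist camera has in their place "hand_eye" (4x4, takes a point from camera to tool coordinates, whose origin is the TCP and whose axes are the flange's). Camera axes: x right, y down, z forward; pixel columns grow to the right and rows downward; lengths in m; the calibration is good to about 2 mm. A picture is of the moment at which its call begins: read the wrist's pose just before it. There is no depth.
- manip.finish_job(): hands the job in; it is judged then, once.
The state is a dict: "time": time; "joints": joint angles; "qd": joint speeds; "joint_efforts": joint torques, N m; "tool_pos": TCP position; "orientation": TCP orientation; "force": force on the tool from outside, world axes, zero at the start; "moment": the same for the moment, N m; "gripper_width": opening from 0.0 (shut) to 1.0 (fully open); "grasp_force": force on a finger pad.
Only numpy, scipy, OpenCV 4.12 (cv2) and the standard library are available. Lean on these libraries where they do the work, as an engineer would, in place of code of your own. Each camera call takes 0.05 s, during which the arm holds its last target. There are 200 camera calls.

## Working session

There is one attempt and no reset: what is moved stays moved. The work goes in short steps, Python scripts to look and compute and a tool call to move; the robot and the scene stay as the last step left them, time stands still between calls to the robot, and variables do not carry over. Pictures are saved under pics/ and viewed, at most 10 in all, crops included, and the job is handed in when it is done.

Besides the shell and the picture viewer there is one more tool, called after "Call:" by a JSON object that holds its "name" and its "arguments". servo_tool: Moves the arm, as the interface text tells. Its arguments: {"type":"object","properties":{"targets":{"type":"array"},"claw":{"type":"number"},"squeeze":{"type":"number"}},"required":["targets"]}

```bash
mkdir -p pics
python3 - <<'E'
from station import manip
import cv2,numpy as np
s=manip.state()
for k,v in s.items(): print(k,v)
ims=[]
for n in("scene","top"):
    d=manip.get_image(n); np.savez(f"{n}.npz",**d)
    print(n,d["mtx"].tolist(),d["origin"],np.array(d["attitude"]).tolist()); ims.append(d["frame"])
    cv2.imwrite(f"pics/{n}0.png",cv2.resize(d["frame"][...,::-1],(800,600)))
E
```

```text
time 0.0
joints [ 1.15352995e+00  4.94156585e-01  1.34615174e+00 -1.06371974e-05
  1.30249289e+00 -9.54595461e-02]
qd [ 7.56072234e-04 -9.41640976e-05 -5.74662312e-04  4.11335428e-04
 -6.25140302e-04 -9.64409524e-04]
joint_efforts [-9.96997478e-04 -8.82159805e+01 -3.83866239e+01 -2.70755909e-04
  1.01172732e-02 -3.27551038e-05]
tool_pos [0.19750197 0.59258547 0.23070981]
orientation [-5.03262638e-01 -3.10072003e+00  1.84027193e-03]
force [-0.20516069 -0.018198   -0.03354266]
moment [-0.01036294 -0.01102865 -0.05036261]
grasp_force 0.0
gripper_width 0.9988759761496478
scene [[369.39911148396834, 0.0, 262.2371038205084], [0.0, 369.39911148396834, 198.30114946621018], [0.0, 0.0, 1.0]] [1.34293446 0.30516033 0.83963954] [-1.395490021720698, -2.111061510385496, 0.8964127181052503]
top [[402.53938650928603, 0.0, 254.57399638114683], [0.0, 402.53938650928603, 184.46199730178125], [0.0, 0.0, 1.0]] [ 0.27222955 -0.02023828  1.56251571] [-2.151850437038978, 2.0478391723722416, -0.217946644881632]
```

View pics/scene0.png

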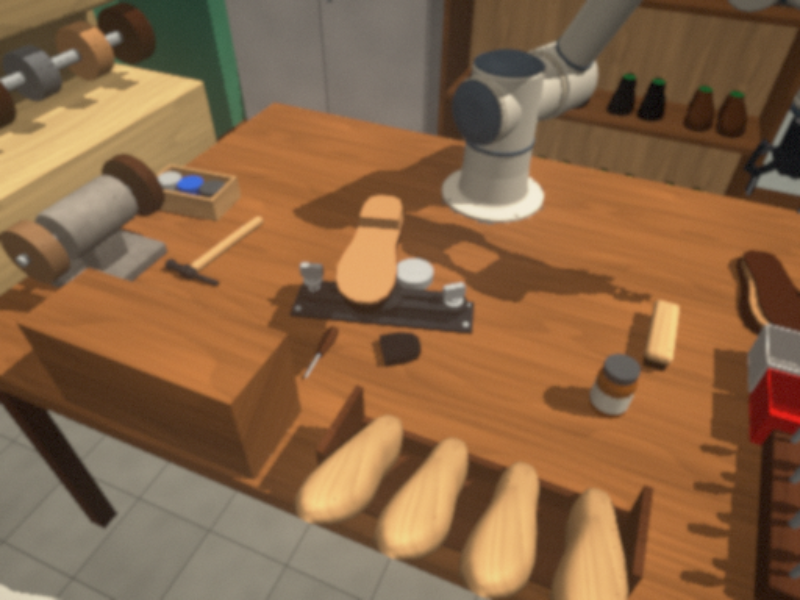

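View pics/top0.png

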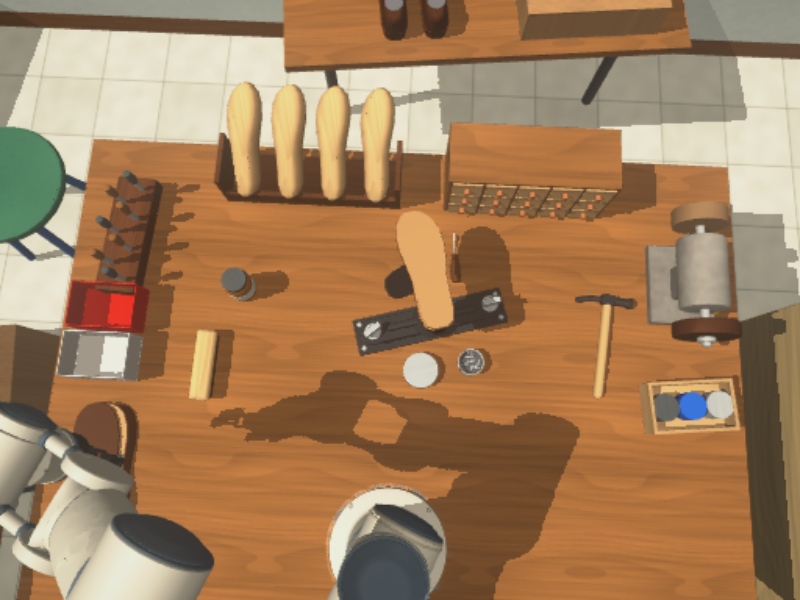

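The scene view shows the two heads near (312,275) and (455,293). In the top view they are near (491,302) and (372,330), all in 800x600 pixels. I'll zoom in on both views.

Run:
```python
import cv2,numpy as np
S=np.load("scene.npz")["frame"];T=np.load("top.npz")["frame"]
# crops
def z(I,x0,y0,w,h,f): return cv2.resize(I[y0:y0+h,x0:x0+w,::-1],None,fx=f,fy=f,interpolation=cv2.INTER_CUBIC)
a=z(S,180,160,133,50,6)[:,:798]; b=z(T,220,180,114,50,7)[:,:798]
cv2.imwrite("pics/crop.png",np.vstack([a[:, :798],b[:250+100]])[:600])
print(a.shape,b.shape)
```

```text
(300, 798, 3) (350, 798, 3)
```

View pics/crop.png

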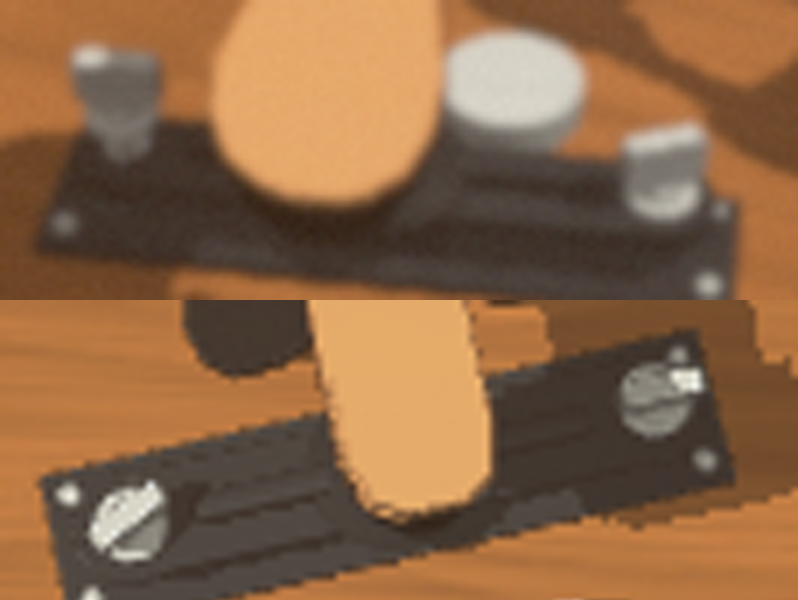

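The loose screw is the one on the left in the scene crop, near (117,88): it stands tall and its shank shows. In the top crop it is at (660,393). The tight one is at (130,520) in the top crop.

```bash
cat > h.py <<'E'
import numpy as np,cv2
from scipy.spatial.transform import Rotation as R
def ray(d,p):
    v=R.from_rotvec(d["attitude"]).apply(np.linalg.inv(d["mtx"])@[p[0],p[1],1.]) if np.array(d["attitude"]).size==3 else np.array(d["attitude"])@(np.linalg.inv(d["mtx"])@[p[0],p[1],1.])
    return np.array(d["origin"]),v/np.linalg.norm(v)
def plane(d,p,z):
    o,v=ray(d,p); return o+v*(z-o[2])/v[2]
def tri(r):
    A=sum(np.eye(3)-np.outer(v,v) for o,v in r); b=sum((np.eye(3)-np.outer(v,v))@o for o,v in r)
    return np.linalg.solve(A,b)
E
python3 - <<'E'
from h import *
S=np.load("scene.npz");T=np.load("top.npz")
s=lambda x,y:(180+x/6-.4,160+y/6-.4); t=lambda x,y:(220+x/7-.4,180+(y-300)/7-.4)
print("loose tri",tri([ray(S,s(117,60)),ray(T,t(662,393))]))
print("tight tri",tri([ray(S,s(663,140)),ray(T,t(127,516))]))
print("loose top",plane(T,t(662,393),.109),"scene",plane(S,s(117,60),.109),"at .087",plane(T,t(662,393),.087))
print("collar",plane(T,t(655,400),.073), "tight collar", plane(T,t(130,522),.052))
print("tight top",plane(T,t(127,516),.088),plane(S,s(663,140),.088))
print("loose plate ends",plane(T,t(622,412),.109),plane(T,t(703,376),.109))
print("nut corners",[plane(T,t(*p),.02)[:2] for p in[(40,482),(695,330),(735,482)]])
E
```

```text
loose tri [ 0.57518426 -0.21611168  0.10330523]
tight tri [0.49875796 0.06270265 0.08464517]
loose top [ 0.57382451 -0.21498666  0.109     ] scene [ 0.58119883 -0.21248531  0.109     ] at .087 [ 0.57838936 -0.21793432  0.087     ]
collar [ 0.57726714 -0.21612034  0.073     ] tight collar [0.50035443 0.06343638 0.052     ]
tight top [0.49803605 0.06321583 0.088     ] [0.50272605 0.06308299 0.088     ]
loose plate ends [ 0.5626287  -0.19422593  0.109     ] [ 0.58400217 -0.23634662  0.109     ]
nut corners [array([0.52508695, 0.11640181]), array([ 0.62920761, -0.2447117 ]), array([ 0.54399908, -0.26815549])]
```

Loose screw axis is about (0.576, -0.216), with the plate direction about -63°. The screws are 0.290 m apart, which checks out. I'll go above it with the last joint near 2.3, which leaves room for the backward turn.

Call:
{"name": "servo_tool", "arguments": {"targets": [[0,0,-0.06,0,0,0],[0,0,-0.1,0,0,0.1],[-0.03,-0.03,-0.12,0,0,0.2],[-0.06,-0.065,-0.12,0,0,0.3],[-0.095,-0.1,-0.12,0,0,0.4],[-0.13,-0.135,-0.12,0,0,0.5],[-0.165,-0.17,-0.12,0,0,0.6],[-0.2,-0.205,-0.12,0,0,0.7],[-0.235,-0.24,-0.12,0,0,0.8],[-0.27,-0.28,-0.12,0,0,0.9],[-0.305,-0.315,-0.12,0,0,1.0],[-0.34,-0.35,-0.12,0,0,1.1],[-0.375,-0.39,-0.12,0,0,1.2],[-0.41,-0.425,-0.12,0,0,1.3],[-0.445,-0.46,-0.12,0,0,1.4],[-0.48,-0.5,-0.12,0,0,1.5],[-0.515,-0.535,-0.12,0,0,1.6],[-0.55,-0.575,-0.12,0,0,1.75],[-0.585,-0.61,-0.12,0,0,1.9],[-0.614,-0.648,-0.12,0,0,2.0]]}}

```text
time: 2.1
tool_pos: [0.5733, -0.2111, 0.3509]
orientation: [-2.885, -1.243, 0.0]
force: [0.5, 1.0, -0.6]
gripper_width: 1.002
grasp_force: 0.0
```

Call:
{"name": "servo_tool", "arguments": {"targets": [[0,0,0,0,0,0.15],[0,0,0,0,0,0.3],[0,0,0,0,0,0.45],[0,0,0,0,0,0.6],[0,0,0,0,0,0.75],[0,0,0,0,0,0.9],[0,0,0,0,0,1.05],[0,0,0,0,0,1.2],[0,0,0,0,0,1.35],[0,0,0,0,0,1.5],[0,0,0,0,0,1.65],[0,0,0,0,0,1.8],[0,0,0,0,0,1.92],[0,0,0.06,0,0,1.92],[0,0,0.12,0,0,1.92],[0,0,0.12,0,0,1.92],[0,0,0.12,0,0,1.92]]}}

```text
time: 3.8
tool_pos: [0.5709, -0.2083, 0.228]
orientation: [2.678, -1.642, -0.01]
force: [0.7, -0.2, 0.5]
gripper_width: 0.998
grasp_force: 0.0
```

```bash
cat >> h.py <<'E'
def wrist(manip):
    s=manip.state(); d=dict(manip.get_image("wrist"))
    T=np.eye(4);T[:3,:3]=R.from_rotvec(s["orientation"]).as_matrix();T[:3,3]=s["tool_pos"]
    X=T@np.array(d["hand_eye"]); d["origin"]=X[:3,3]; d["attitude"]=R.from_matrix(X[:3,:3]).as_rotvec()
    return s,d
E
python3 - <<'E'
from h import *
from station import manip
s,d=wrist(manip); np.savez("w0.npz",**d)
print(s["time"],s["joints"],s["tool_pos"],s["orientation"],s["force"]);print(d["hand_eye"],d["mtx"])
cv2.imwrite("pics/w0.png",cv2.resize(d["frame"][...,::-1],(768,576)))
E
```

```text
3.8 [-4.48108236e-01  4.75234147e-01  1.38883437e+00 -1.37976719e-05
  1.28385549e+00  2.22294621e+00] [ 0.57094809 -0.20834434  0.22798191] [ 2.67750191 -1.6420586  -0.00988935] [ 0.67207712 -0.24251543  0.51231052]
[[ 2.53663341e-04 -9.55759182e-01 -2.94150169e-01  7.56572462e-02]
 [ 9.99999693e-01  4.60337143e-04 -6.33377805e-04 -5.19320963e-04]
 [ 7.40764901e-04 -2.94149918e-01  9.55759006e-01 -1.43763065e-01]
 [ 0.00000000e+00  0.00000000e+00  0.00000000e+00  1.00000000e+00]] [[296.29401624   0.         256.22515973]
 [  0.         296.29401624 194.75842631]
 [  0.           0.           1.        ]]
```

View pics/w0.png

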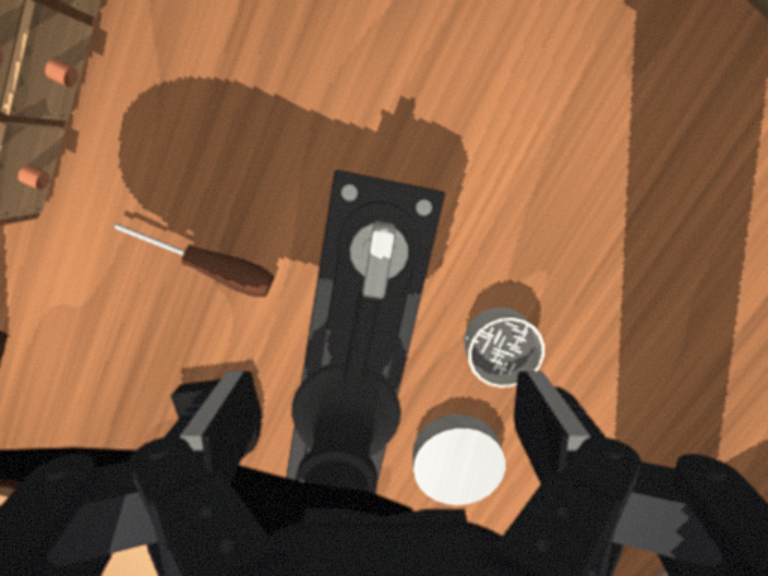

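The wrist view shows the head plate running from (382,235) to (374,297), nearly along the image's vertical and close to the alignment I wanted. The collar is around (379,250). I'll zoom in to get the plate edges.

Run:
```python
from h import *
d=np.load("w0.npz")
c=d["frame"][140:210,220:300,::-1]
cv2.imwrite("pics/w0c.png",cv2.resize(c,None,fx=8,fy=8,interpolation=cv2.INTER_CUBIC))
```

```text
(no output)
```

View pics/w0c.png

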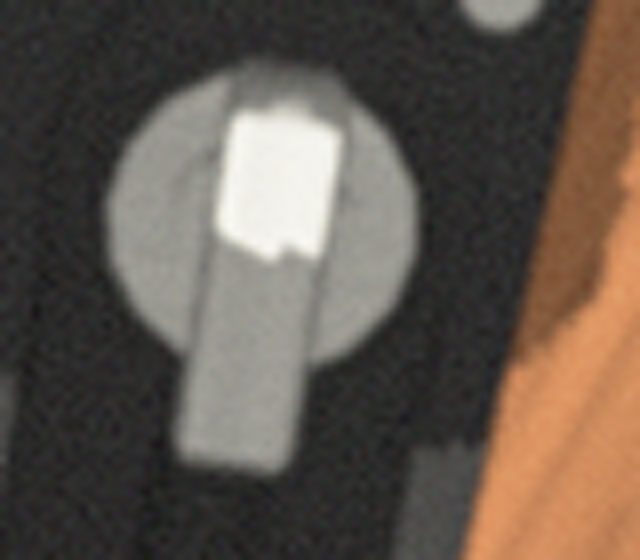

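The top face corners in the crop are (232,108), (345,122), (292,468) and (175,460). The collar centre is about (263,215).

Run:
```python
from h import *
from station import manip
d=np.load("w0.npz"); s=manip.state()
t=lambda x,y:(220+x/8-.44,140+y/8-.44)
P=[plane(d,t(*p),.109) for p in[(232,108),(345,122),(292,468),(175,460)]]
c=np.mean(P,0); u=(P[0]+P[1]-P[2]-P[3])/2; w=(P[1]+P[2]-P[0]-P[3])/2
print("centre",c,"len",np.linalg.norm(u),"thick",np.linalg.norm(w))
print("collar",plane(d,t(263,215),.073),[np.linalg.norm(plane(d,t(107,215),.073)-plane(d,t(420,215),.073))])
Rt=R.from_rotvec(s["orientation"])
v=Rt.inv().apply(u/np.linalg.norm(u)); print("long axis in tool",v,"yaw of plate vs tool x",np.arctan2(v[1],v[0]))
for q in(c,np.array([.576,-.216,.109])): print("shift in tool",Rt.inv().apply(q-s["tool_pos"]))
print(Rt.as_matrix()[:,2],[R.from_euler('z',0) and 0])
```

```text
centre [ 0.57986967 -0.21710137  0.109     ] len 0.04128137850033699 thick 0.013144984577754941
collar [ 0.58056234 -0.21839878  0.073     ] [np.float64(0.040082626123902024)]
long axis in tool [ 0.98784705  0.15541878 -0.00178954] yaw of plate vs tool x 0.15605162661210398
shift in tool [ 0.01101817 -0.00335337  0.12141243]
shift in tool [ 0.00828197 -0.00040372  0.12142287]
[-0.00238359  0.00110639 -0.99999655] [0]
```

Call:
{"name": "servo_tool", "arguments": {"targets": [[0.01,-0.002,0,0,0,0.08],[0.01,-0.002,0.02,0,0,0.156],[0.01,-0.002,0.05,0,0,0.156],[0.01,-0.002,0.075,0,0,0.156],[0.01,-0.002,0.088,0,0,0.156],[0.01,-0.002,0.088,0,0,0.156],[0.01,-0.002,0.088,0,0,0.156]]}}

```text
time: 4.55
tool_pos: [0.5799, -0.2176, 0.1449]
orientation: [-2.542, 1.846, -0.003]
force: [0.5, 0.7, -0.0]
gripper_width: 0.998
grasp_force: 0.0
```

Run:
```python
from h import *
from station import manip
s,d=wrist(manip); np.savez("w1.npz",**d)
print(s["time"],s["joints"],s["tool_pos"],s["orientation"],s["force"])
cv2.imwrite("pics/w1.png",cv2.resize(d["frame"][150:300,160:360,::-1],(800,600),interpolation=cv2.INTER_CUBIC))
```

```text
4.55 [-4.55346029e-01  5.75113235e-01  1.45887949e+00 -8.23116312e-06
  1.10563841e+00  2.37163560e+00] [ 0.57988586 -0.21759129  0.14486336] [-2.54175415  1.84580828 -0.00303696] [ 0.45190342  0.68939614 -0.00845794]
```

View pics/w1.png

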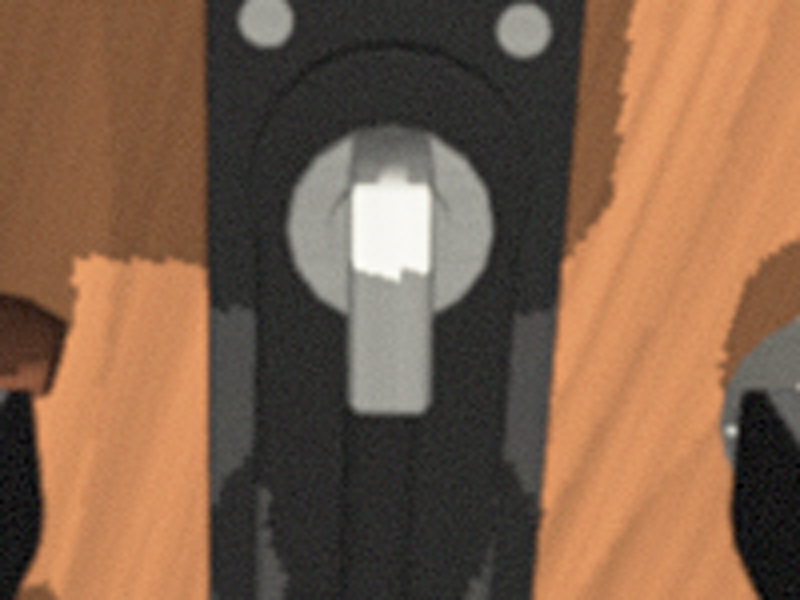

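The plate is now upright in the view, with corners (352,182), (432,182), (432,414) and (348,414) in the 4x crop. I'll compute the offset in x.

Run:
```python
from h import *
from station import manip
d=np.load("w1.npz"); s=manip.state(); Rt=R.from_rotvec(s["orientation"])
t=lambda x,y:(160+x/4-.38,150+y/4-.38)
for z in(.107,.109):
    P=[Rt.inv().apply(plane(d,t(*p),z)-s["tool_pos"]) for p in[(352,182),(432,182),(432,414),(348,414)]]
    print(z,np.round(P,4).tolist(),np.mean(P,0))
print("collar",Rt.inv().apply(plane(d,t(391,225),.073)-s["tool_pos"]))
```

```text
0.107 [[0.0193, -0.0061, 0.0381], [0.0193, 0.0067, 0.0381], [-0.0221, 0.0072, 0.038], [-0.0221, -0.0072, 0.038]] [-0.00138794  0.00013786  0.03803213]
0.109 [[0.0199, -0.0061, 0.0361], [0.02, 0.0066, 0.0361], [-0.021, 0.0071, 0.036], [-0.021, -0.0071, 0.036]] [-0.00054102  0.0001306   0.0360336 ]
collar [0.00013944 0.0002468  0.07203468]
```

Call:
{"name": "servo_tool", "arguments": {"targets": [[0,0,0.03,0,0,0],[0,0,0.05,0,0,0],[0,0,0.06,0,0,0],[0,0,0.064,0,0,0],[0,0,0.064,0,0,0],[0,0,0.064,0,0,0]]}}

```text
time: 5.2
tool_pos: [0.5797, -0.2175, 0.0804]
orientation: [-2.542, 1.846, -0.002]
force: [-0.0, 0.1, -1.1]
gripper_width: 1.004
grasp_force: 0.0
```

Call:
{"name": "servo_tool", "arguments": {"targets": [[0,0,0,0,0,0],[0,0,0,0,0,0],[0,0,0,0,0,0],[0,0,0,0,0,0],[0,0,0,0,0,0],[0,0,0,0,0,0],[0,0,0,0,0,0],[0,0,0,0,0,0]], "claw": -0.55, "squeeze": 20}}

```text
time: 6.0
tool_pos: [0.579, -0.2172, 0.0793]
orientation: [2.542, -1.846, -0.0]
force: [-0.2, -0.8, -0.1]
gripper_width: 0.223
grasp_force: 0.0
```

```bash
cat > look.py <<'E'
import sys
from h import *
from station import manip
s,w=wrist(manip); n=sys.argv[1]
c=manip.get_image("scene"); np.savez(f"L{n}.npz",w=w["frame"],s=c["frame"])
print(s["time"],"j6",s["joints"][5],s["tool_pos"],s["force"].round(2) if hasattr(s["force"],"round") else s["force"],s["moment"],s["gripper_width"],s["grasp_force"])
a=cv2.resize(w["frame"][110:350,110:410,::-1],(500,400),interpolation=cv2.INTER_CUBIC)
b=cv2.resize(c["frame"][155:203,182:218,::-1],(300,400),interpolation=cv2.INTER_CUBIC)
cv2.imwrite(f"pics/L{n}.png",np.hstack([a,b]))
E
python3 look.py 0
```

```text
6.0 j6 2.3716442738301553 [ 0.57902443 -0.21718604  0.07925243] [-0.15 -0.78 -0.12] [-0.01075622  0.02604571  0.05325599] 0.22269241974103227 0.0
```

View pics/L0.png

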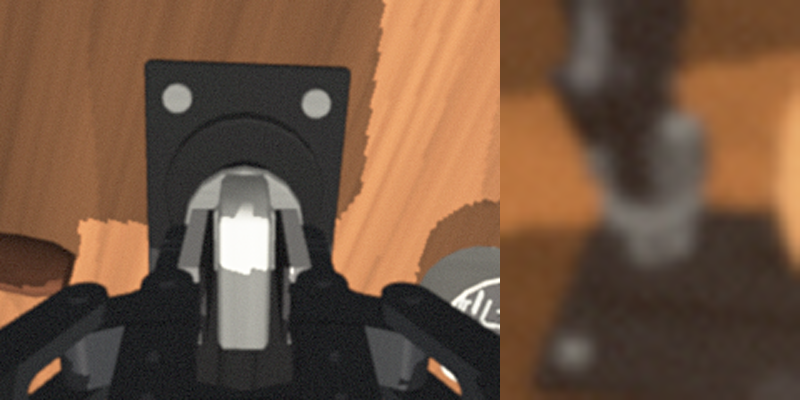

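The plate sits centred between the pads, and the collar's outer rim is visible at about (245,168) in the left crop. I'll narrow the gap a little and start turning backward with a loose hold, so the screw can fall by itself.

Call:
{"name": "servo_tool", "arguments": {"targets": [[0,0,0,0,0,0],[0,0,0,0,0,0],[0,0,0,0,0,0],[0,0,0,0,0,-0.1],[0,0,0,0,0,-0.2],[0,0,0,0,0,-0.3],[0,0,0,0,0,-0.4],[0,0,0,0,0,-0.5],[0,0,0,0,0,-0.5],[0,0,0,0,0,-0.5]], "claw": -0.62}}

```text
time: 7.1
tool_pos: [0.5793, -0.2172, 0.0794]
orientation: [-2.918, 1.164, -0.001]
force: [3.3, 1.7, 2.3]
gripper_width: 0.191
grasp_force: 1.4
```

```bash
cat >> look.py <<'E'
# collar rim row in wrist view (column through axis), subpixel edge rows; plate orientation from bright region is by eye
g=cv2.GaussianBlur(cv2.cvtColor(w["frame"],cv2.COLOR_RGB2GRAY).astype(np.float32),(0,0),1)
p=g[185:232,252:262].mean(1); print("profile 185..",p[::1].round().astype(int).tolist())
k=cv2.cvtColor(c["frame"],cv2.COLOR_RGB2GRAY).astype(float)[172:194,198:204].mean(1); print("scene 172..",k.round().astype(int).tolist())
E
python3 look.py 1
python3 - <<'E'
import cv2,numpy as np
d=np.load("L0.npz"); g=cv2.GaussianBlur(cv2.cvtColor(d["w"],cv2.COLOR_RGB2GRAY).astype(np.float32),(0,0),1)
print(g[185:232,252:262].mean(1).round().astype(int).tolist());k=cv2.cvtColor(d["s"],cv2.COLOR_RGB2GRAY).astype(float)[172:194,198:204].mean(1); print(k.round().astype(int).tolist())
E
```

```text
7.1 j6 1.874694351977319 [ 0.57933794 -0.21717816  0.07944832] [3.28 1.71 2.31] [ 0.27968506 -0.3908682  -0.06550816] 0.1905524289456082 1.4145564014324918
profile 185.. [49, 49, 49, 49, 50, 50, 49, 49, 49, 49, 49, 48, 48, 48, 48, 48, 49, 49, 49, 48, 44, 38, 33, 38, 57, 85, 109, 128, 139, 133, 116, 102, 97, 98, 100, 102, 103, 105, 107, 109, 110, 111, 113, 115, 118, 121, 125]
scene 172.. [53, 56, 56, 56, 57, 64, 77, 96, 111, 113, 107, 102, 99, 91, 77, 61, 53, 52, 50, 47, 46, 50]
[48, 48, 48, 48, 47, 47, 48, 48, 47, 47, 47, 47, 46, 47, 47, 47, 47, 48, 48, 46, 43, 37, 33, 37, 57, 85, 112, 133, 144, 134, 113, 97, 92, 94, 97, 99, 102, 105, 108, 111, 113, 115, 118, 120, 122, 127, 135]
[76, 76, 74, 74, 73, 74, 80, 94, 111, 115, 110, 104, 100, 91, 76, 60, 54, 53, 50, 46, 47, 50]
```

View pics/L1.png

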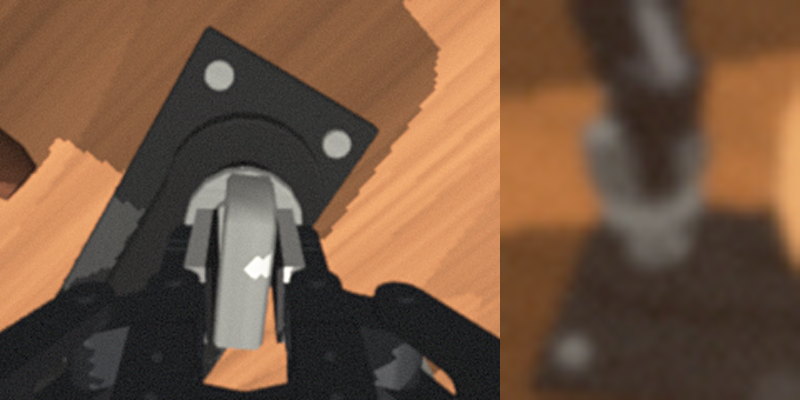

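The screw turns with about 0.08 rad of lag and the rim hasn't moved, so there's no drop yet. I'll go on in steps of 0.2 rad, loosening the jaws after each one so it's free to fall.

Call:
{"name": "servo_tool", "arguments": {"targets": [[0,0,0,0,0,-0.1],[0,0,0,0,0,-0.2],[0,0,0,0,0,-0.2]], "claw": -0.62}}

```text
time: 7.5
tool_pos: [0.5795, -0.2171, 0.0795]
orientation: [-3.021, 0.86, -0.001]
force: [2.9, 1.8, 4.5]
gripper_width: 0.191
grasp_force: 2.1
```

Call:
{"name": "servo_tool", "arguments": {"targets": [[0,0,0,0,0,0],[0,0,0,0,0,0],[0,0,0,0,0,0]], "claw": -0.5}}

```text
time: 7.8
tool_pos: [0.5787, -0.2172, 0.079]
orientation: [3.02, -0.864, -0.001]
force: [0.6, 0.2, 0.1]
gripper_width: 0.25
grasp_force: 0.0
```

```bash
python3 look.py 2
```

```text
7.8 j6 1.67261543482732 [ 0.57867339 -0.21719936  0.07904737] [0.59 0.19 0.06] [-0.01698794  0.02892389  0.00158995] 0.24985394747838316 0.0
profile 185.. [53, 53, 52, 52, 52, 52, 52, 52, 52, 52, 52, 52, 52, 52, 52, 51, 51, 51, 51, 48, 43, 38, 38, 51, 77, 104, 126, 142, 145, 130, 112, 103, 103, 105, 106, 108, 110, 112, 113, 115, 117, 118, 119, 121, 124, 128, 132]
scene 172.. [54, 56, 56, 56, 58, 64, 76, 95, 110, 113, 108, 104, 100, 92, 78, 60, 54, 52, 50, 46, 46, 50]
```

Call:
{"name": "servo_tool", "arguments": {"targets": [[0,0,0,0,0,0],[0,0,0,0,0,-0.1],[0,0,0,0,0,-0.2],[0,0,0,0,0,-0.2]], "claw": -0.62}}

```text
time: 8.3
tool_pos: [0.5792, -0.2168, 0.0793]
orientation: [-3.092, 0.551, -0.0]
force: [1.3, 4.0, 1.2]
gripper_width: 0.194
grasp_force: 2.0
```

Call:
{"name": "servo_tool", "arguments": {"targets": [[0,0,0,0,0,0],[0,0,0,0,0,0],[0,0,0,0,0,0]], "claw": -0.5}}

```text
time: 8.6
tool_pos: [0.5789, -0.2173, 0.0792]
orientation: [3.091, -0.558, -0.0]
force: [-0.0, -0.2, -1.2]
gripper_width: 0.254
grasp_force: 0.0
```

```bash
python3 look.py 3
```

```text
8.6 j6 1.4725567214343385 [ 0.57893845 -0.2173218   0.07923872] [-0.04 -0.22 -1.18] [-0.06490794  0.0771029  -0.05030121] 0.254018540492485 0.0
profile 185.. [56, 55, 55, 55, 55, 55, 55, 55, 55, 55, 55, 55, 55, 55, 55, 55, 55, 55, 55, 52, 46, 40, 38, 47, 71, 101, 125, 144, 150, 138, 119, 109, 107, 109, 111, 113, 115, 117, 118, 120, 121, 123, 125, 126, 129, 132, 137]
scene 172.. [62, 62, 64, 64, 65, 70, 80, 96, 110, 114, 106, 102, 101, 94, 78, 61, 54, 54, 51, 48, 46, 50]
```

Call:
{"name": "servo_tool", "arguments": {"targets": [[0,0,0,0,0,0],[0,0,0,0,0,-0.1],[0,0,0,0,0,-0.2],[0,0,0,0,0,-0.2]], "claw": -0.62}}

```text
time: 9.1
tool_pos: [0.5792, -0.2168, 0.0794]
orientation: [-3.132, 0.24, -0.0]
force: [-0.1, 4.2, 2.0]
gripper_width: 0.192
grasp_force: 2.0
```

Call:
{"name": "servo_tool", "arguments": {"targets": [[0,0,0,0,0,0],[0,0,0,0,0,0],[0,0,0,0,0,0]], "claw": -0.5}}

```text
time: 9.4
tool_pos: [0.579, -0.2173, 0.0793]
orientation: [3.132, -0.246, -0.0]
force: [0.2, 0.4, -0.2]
gripper_width: 0.254
grasp_force: 0.0
```

```bash
python3 look.py 4
```

```text
9.4 j6 1.2723052577019887 [ 0.57898291 -0.2173345   0.07926313] [ 0.18  0.42 -0.21] [ 0.00401899 -0.04531889 -0.03594729] 0.2540687290135904 0.0
profile 185.. [57, 56, 56, 57, 57, 56, 56, 56, 56, 57, 57, 57, 57, 57, 57, 57, 57, 56, 56, 53, 47, 41, 40, 51, 76, 104, 128, 146, 151, 137, 118, 109, 108, 110, 112, 114, 116, 118, 120, 122, 123, 125, 126, 127, 130, 134, 138]
scene 172.. [72, 70, 69, 68, 71, 76, 86, 100, 112, 113, 108, 106, 103, 93, 77, 60, 54, 52, 52, 47, 46, 49]
```

Call:
{"name": "servo_tool", "arguments": {"targets": [[0,0,0,0,0,0],[0,0,0,0,0,-0.1],[0,0,0,0,0,-0.2],[0,0,0,0,0,-0.2]], "claw": -0.62}}

```text
time: 9.9
tool_pos: [0.5791, -0.2167, 0.0794]
orientation: [-3.14, -0.075, -0.0]
force: [1.3, 3.8, 3.2]
gripper_width: 0.187
grasp_force: 2.1
```

Call:
{"name": "servo_tool", "arguments": {"targets": [[0,0,0,0,0,0],[0,0,0,0,0,0],[0,0,0,0,0,0]], "claw": -0.5}}

```text
time: 10.2
tool_pos: [0.579, -0.2173, 0.0793]
orientation: [3.141, 0.068, -0.0]
force: [-0.2, -0.1, -0.7]
gripper_width: 0.251
grasp_force: 0.0
```

```bash
python3 look.py 5
```

```text
10.2 j6 1.072125667221814 [ 0.57900644 -0.21732912  0.07925204] [-0.18 -0.09 -0.73] [ 0.01278019 -0.01725465 -0.04281531] 0.25069677065411655 0.0
profile 185.. [57, 57, 57, 57, 57, 57, 57, 57, 57, 57, 57, 57, 57, 57, 57, 57, 57, 58, 58, 54, 47, 41, 42, 56, 81, 108, 130, 147, 149, 134, 116, 107, 107, 109, 111, 113, 115, 117, 119, 120, 121, 122, 123, 126, 129, 133, 138]
scene 172.. [81, 77, 74, 74, 76, 81, 89, 100, 112, 114, 109, 107, 102, 94, 78, 62, 53, 52, 51, 48, 46, 50]
```

Call:
{"name": "servo_tool", "arguments": {"targets": [[0,0,0,0,0,0],[0,0,0,0,0,-0.1],[0,0,0,0,0,-0.2],[0,0,0,0,0,-0.2]], "claw": -0.62}}

```text
time: 10.7
tool_pos: [0.579, -0.2167, 0.0793]
orientation: [-3.117, -0.388, 0.0]
force: [-0.8, 3.6, 2.2]
gripper_width: 0.19
grasp_force: 2.0
```

Call:
{"name": "servo_tool", "arguments": {"targets": [[0,0,0,0,0,0],[0,0,0,0,0,0],[0,0,0,0,0,0]], "claw": -0.5}}

```text
time: 11.0
tool_pos: [0.579, -0.2174, 0.0793]
orientation: [3.118, 0.381, -0.0]
force: [0.2, 0.6, 1.4]
gripper_width: 0.25
grasp_force: 0.0
```

```bash
python3 look.py 6
```

```text
11.0 j6 0.8722964538625324 [ 0.57902075 -0.21737988  0.07925117] [0.24 0.62 1.35] [-0.00624024  0.00682915  0.03633717] 0.24982033765616332 0.0
profile 185.. [58, 58, 57, 57, 57, 57, 57, 58, 58, 58, 57, 57, 58, 58, 58, 58, 58, 58, 56, 53, 47, 41, 43, 57, 82, 108, 128, 142, 141, 125, 109, 103, 103, 105, 107, 109, 111, 114, 116, 118, 120, 122, 125, 130, 137, 148, 161]
scene 172.. [97, 97, 93, 88, 84, 82, 89, 100, 112, 114, 109, 106, 101, 93, 76, 61, 55, 53, 50, 45, 46, 50]
```

Call:
{"name": "servo_tool", "arguments": {"targets": [[0,0,0,0,0,0],[0,0,0,0,0,-0.1],[0,0,0,0,0,-0.2],[0,0,0,0,0,-0.2]], "claw": -0.62}}

```text
time: 11.5
tool_pos: [0.5789, -0.2167, 0.0793]
orientation: [-3.063, -0.696, 0.0]
force: [-1.3, 4.2, 2.0]
gripper_width: 0.188
grasp_force: 1.9
```

Call:
{"name": "servo_tool", "arguments": {"targets": [[0,0,0,0,0,0],[0,0,0,0,0,0],[0,0,0,0,0,0]], "claw": -0.5}}

```text
time: 11.8
tool_pos: [0.5791, -0.2174, 0.0793]
orientation: [3.065, 0.69, 0.0]
force: [0.1, -0.1, -1.0]
gripper_width: 0.252
grasp_force: 0.0
```

```bash
python3 look.py 7
```

```text
11.8 j6 0.6725507915288833 [ 0.57908184 -0.21735209  0.07925094] [ 0.07 -0.06 -1.02] [0.02367001 0.00928617 0.04104271] 0.25155671294906723 0.0
profile 185.. [58, 58, 58, 58, 58, 58, 58, 58, 59, 59, 59, 59, 59, 59, 60, 59, 59, 59, 58, 54, 46, 42, 45, 61, 85, 109, 130, 143, 140, 122, 106, 100, 101, 103, 105, 107, 109, 111, 113, 115, 120, 127, 135, 144, 154, 165, 178]
scene 172.. [106, 110, 105, 95, 89, 89, 93, 102, 112, 115, 111, 108, 104, 94, 77, 60, 54, 53, 51, 46, 45, 50]
```

Call:
{"name": "servo_tool", "arguments": {"targets": [[0,0,0,0,0,0],[0,0,0,0,0,-0.1],[0,0,0,0,0,-0.2],[0,0,0,0,0,-0.2]], "claw": -0.62}}

```text
time: 12.3
tool_pos: [0.5788, -0.2169, 0.0793]
orientation: [-2.979, -0.996, 0.0]
force: [-1.0, 3.1, 3.3]
gripper_width: 0.19
grasp_force: 1.8
```

Call:
{"name": "servo_tool", "arguments": {"targets": [[0,0,0,0,0,0],[0,0,0,0,0,0],[0,0,0,0,0,0]], "claw": -0.5}}

```text
time: 12.6
tool_pos: [0.5791, -0.2174, 0.0793]
orientation: [2.981, 0.991, 0.0]
force: [0.8, 0.6, 1.5]
gripper_width: 0.25
grasp_force: 0.0
```

```bash
python3 look.py 8
```

```text
12.6 j6 0.4731215610017299 [ 0.57914966 -0.21739524  0.07931075] [0.81 0.56 1.46] [-0.01266279  0.00596649  0.04470315] 0.24950840971820748 0.0
profile 185.. [60, 60, 60, 61, 60, 61, 60, 60, 60, 61, 62, 62, 62, 61, 62, 62, 62, 61, 59, 54, 47, 44, 48, 66, 91, 115, 134, 146, 139, 119, 104, 100, 101, 103, 104, 106, 108, 110, 112, 114, 115, 116, 119, 124, 135, 150, 168]
scene 172.. [117, 125, 119, 107, 98, 92, 94, 102, 112, 114, 109, 105, 101, 92, 76, 60, 54, 54, 51, 46, 46, 51]
```

Call:
{"name": "servo_tool", "arguments": {"targets": [[0,0,0,0,0,0],[0,0,0,0,0,-0.1],[0,0,0,0,0,-0.2],[0,0,0,0,0,-0.2]], "claw": -0.62}}

```text
time: 13.1
tool_pos: [0.5788, -0.2169, 0.0793]
orientation: [-2.865, -1.289, 0.0]
force: [-2.6, 1.6, 2.5]
gripper_width: 0.188
grasp_force: 1.4
```

Call:
{"name": "servo_tool", "arguments": {"targets": [[0,0,0,0,0,0],[0,0,0,0,0,0],[0,0,0,0,0,0]], "claw": -0.5}}

```text
time: 13.4
tool_pos: [0.5791, -0.2173, 0.0793]
orientation: [2.867, 1.284, 0.0]
force: [0.9, 0.1, 0.5]
gripper_width: 0.251
grasp_force: 0.0
```

```bash
python3 look.py 9
```

```text
13.4 j6 0.2731434721287345 [ 0.579144   -0.21733898  0.07927461] [0.9  0.06 0.5 ] [ 0.02437152  0.01065334 -0.02115905] 0.2511309088801671 0.0
profile 185.. [60, 60, 60, 60, 61, 61, 61, 61, 60, 60, 61, 61, 61, 61, 61, 61, 61, 61, 59, 53, 46, 43, 48, 64, 89, 112, 134, 145, 137, 116, 101, 97, 98, 100, 102, 103, 105, 107, 109, 111, 112, 114, 116, 119, 123, 129, 136]
scene 172.. [114, 117, 113, 100, 91, 90, 93, 103, 112, 115, 110, 108, 102, 94, 77, 61, 53, 52, 50, 47, 46, 50]
```

Call:
{"name": "servo_tool", "arguments": {"targets": [[0,0,0,0,0,0],[0,0,0,0,0,-0.1],[0,0,0,0,0,-0.2],[0,0,0,0,0,-0.2]], "claw": -0.62}}

```text
time: 13.9
tool_pos: [0.5788, -0.217, 0.0793]
orientation: [-2.722, -1.568, 0.0]
force: [-1.6, 0.4, 1.0]
gripper_width: 0.188
grasp_force: 0.9
```

Call:
{"name": "servo_tool", "arguments": {"targets": [[0,0,0,0,0,0],[0,0,0,0,0,0],[0,0,0,0,0,0]], "claw": -0.5}}

```text
time: 14.2
tool_pos: [0.5791, -0.2173, 0.0793]
orientation: [2.724, 1.564, 0.0]
force: [-0.1, -0.9, 1.0]
gripper_width: 0.251
grasp_force: 0.0
```

```bash
python3 look.py 10
```

```text
14.2 j6 0.07318752822644632 [ 0.57914107 -0.21728989  0.0793015 ] [-0.05 -0.91  1.  ] [0.07403704 0.00074131 0.05462336] 0.2509016115727934 0.0
profile 185.. [58, 58, 58, 58, 58, 58, 59, 59, 58, 58, 59, 59, 59, 59, 59, 59, 60, 59, 56, 50, 44, 42, 48, 64, 87, 109, 130, 141, 130, 110, 96, 94, 95, 97, 99, 100, 102, 103, 105, 106, 107, 109, 111, 114, 118, 125, 132]
scene 172.. [113, 108, 100, 92, 88, 88, 94, 105, 116, 116, 109, 106, 102, 94, 78, 62, 55, 53, 50, 46, 46, 50]
```

View pics/L10.png

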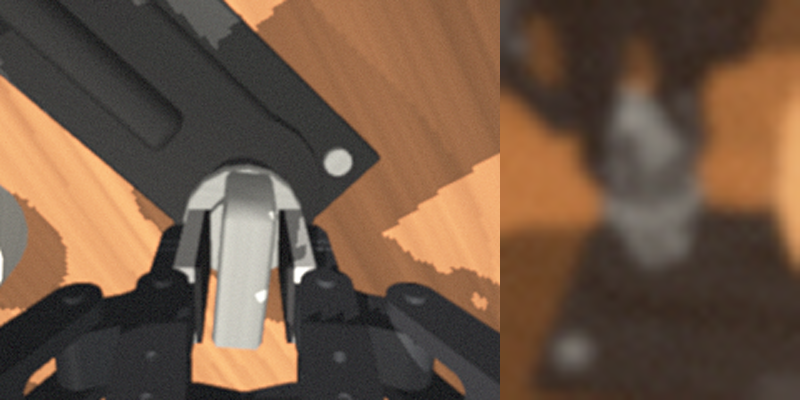

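The screw has followed the jaws, with its plate still tilted about 0.1 rad between the pads. It has turned about 2.2 rad with no drop yet, so I'll continue.

Call:
{"name": "servo_tool", "arguments": {"targets": [[0,0,0,0,0,0],[0,0,0,0,0,-0.1],[0,0,0,0,0,-0.2],[0,0,0,0,0,-0.2]], "claw": -0.62}}

```text
time: 14.7
tool_pos: [0.5789, -0.2171, 0.0792]
orientation: [-2.552, -1.832, 0.0]
force: [-0.8, 0.6, -1.2]
gripper_width: 0.188
grasp_force: 0.3
```

Call:
{"name": "servo_tool", "arguments": {"targets": [[0,0,0,0,0,0],[0,0,0,0,0,0],[0,0,0,0,0,0]], "claw": -0.5}}

```text
time: 15.0
tool_pos: [0.5791, -0.2173, 0.0793]
orientation: [2.555, 1.828, 0.0]
force: [0.0, -0.2, -1.3]
gripper_width: 0.247
grasp_force: 0.0
```

```bash
python3 look.py 11
```

```text
15.0 j6 -0.1268418012763204 [ 0.5791101  -0.21727706  0.07934863] [ 0.04 -0.16 -1.25] [-0.0194413   0.01257201 -0.01247036] 0.24670999351651757 0.0
profile 185.. [57, 57, 57, 57, 57, 57, 57, 57, 57, 58, 57, 57, 57, 58, 57, 57, 57, 56, 53, 46, 40, 42, 55, 76, 98, 118, 131, 126, 108, 94, 90, 91, 93, 94, 95, 97, 97, 98, 99, 100, 101, 103, 106, 111, 117, 124, 132]
scene 172.. [112, 102, 92, 88, 86, 87, 92, 102, 113, 114, 106, 104, 107, 104, 89, 66, 54, 52, 52, 46, 46, 51]
```

The rim shifted by about 0.5 px and the scene edge moved too, so the screw may be sinking slowly against the grease drag. I'll wait without turning and look again.

Call:
{"name": "servo_tool", "arguments": {"targets": [[0,0,0,0,0,0],[0,0,0,0,0,0],[0,0,0,0,0,0],[0,0,0,0,0,0],[0,0,0,0,0,0]], "claw": -0.4}}

```text
time: 15.6
tool_pos: [0.579, -0.2172, 0.0793]
orientation: [-2.553, -1.83, 0.0]
force: [-0.2, -0.5, 0.3]
gripper_width: 0.302
grasp_force: 0.0
```

```bash
python3 look.py 12
python3 - <<'E'
import numpy as np,cv2
L={i:np.load(f"L{i}.npz") for i in(9,10,11,12)}
for i in(9,10,11,12):
    k=cv2.cvtColor(L[i]["s"],cv2.COLOR_RGB2GRAY).astype(int)
    print(i); print(k[176:192,194:208:2])
E
```

```text
15.6 j6 -0.12832286625613326 [ 0.57902245 -0.21718539  0.07925578] [-0.19 -0.5   0.27] [ 0.00449786 -0.02687903 -0.02003044] 0.3023095041754267 0.0
profile 185.. [57, 57, 57, 57, 57, 56, 56, 56, 57, 57, 57, 57, 57, 57, 57, 57, 57, 56, 53, 47, 41, 41, 54, 75, 97, 116, 130, 126, 110, 96, 90, 90, 92, 93, 94, 96, 97, 99, 100, 100, 101, 102, 105, 110, 117, 124, 132]
scene 172.. [114, 104, 95, 91, 89, 90, 95, 103, 113, 115, 107, 106, 106, 104, 88, 66, 55, 53, 50, 48, 47, 50]
9
[[ 73  85  96  97  84  93 115]
 [ 89  87  93  87  87 106 119]
 [107  97  96  88  91 115 110]
 [116 112 108  96 103 116  93]
 [109 119 117 109 114 104  72]
 [ 90 108 119 117 115  95  62]
 [ 67  89 111 108 110  94  57]
 [ 54  72 105 104 113 102  58]
 [ 52  63  99  98 105  90  57]
 [ 50  57  90  97  93  74  55]
 [ 53  55  71  87  74  59  54]
 [ 54  50  60  68  59  55  54]
 [ 48  51  53  53  52  58  56]
 [ 48  50  51  52  52  54  55]
 [ 46  47  50  50  50  54  55]
 [ 48  47  46  46  49  48  50]]
10
[[ 67  89  85  91  85  98 116]
 [ 83  87  83  90  87  99 119]
 [101  88  89  93  96 107 110]
 [111 107 101 101 110 111  90]

[... 672 characters left out ...]
 100  80  53]
 [ 51  59  82 103  83  62  52]
 [ 52  54  60  76  64  58  55]
 [ 50  53  52  56  54  56  55]
 [ 48  54  53  53  50  53  54]
 [ 45  48  51  54  51  52  52]
 [ 51  45  45  46  43  51  52]]
12
[[ 53  89  88  94  86  90 117]
 [ 63  83  89  94  88  91 116]
 [ 80  84  90  97  94 101 109]
 [102  97 102 103 105 110  97]
 [108 110 112 108 115 109  76]
 [ 93 110 118 117 115  94  63]
 [ 70  91 110 109 105  93  56]
 [ 54  72 101 107 106  99  55]
 [ 56  65 101 111 104  94  58]
 [ 50  60  99 114  98  78  55]
 [ 55  56  81 102  82  62  54]
 [ 53  53  63  76  63  53  57]
 [ 48  52  54  57  54  54  55]
 [ 47  48  52  52  53  53  54]
 [ 46  47  53  51  45  52  52]
 [ 49  45  46  48  47  50  49]]
```

It's static and the collar hasn't moved in the scene view, so that was only a lighting change. One more step.

Call:
{"name": "servo_tool", "arguments": {"targets": [[0,0,0,0,0,0],[0,0,0,0,0,0],[0,0,0,0,0,0],[0,0,0,0,0,-0.1],[0,0,0,0,0,-0.2],[0,0,0,0,0,-0.2]], "claw": -0.62}}

```text
time: 16.3
tool_pos: [0.5789, -0.2171, 0.0793]
orientation: [-2.356, -2.078, 0.0]
force: [-1.3, 0.3, 0.2]
gripper_width: 0.193
grasp_force: 0.5
```

Call:
{"name": "servo_tool", "arguments": {"targets": [[0,0,0,0,0,0],[0,0,0,0,0,0],[0,0,0,0,0,0]], "claw": -0.5}}

```text
time: 16.6
tool_pos: [0.5791, -0.2172, 0.0793]
orientation: [2.359, 2.074, 0.0]
force: [0.1, -0.0, -0.3]
gripper_width: 0.252
grasp_force: 0.0
```

```bash
python3 look.py 13
```

```text
16.6 j6 -0.32690431712844725 [ 0.57909261 -0.21724504  0.07927664] [ 0.14 -0.04 -0.32] [-0.01871787  0.00620256 -0.00499773] 0.2520079340386427 0.0
profile 185.. [54, 54, 54, 53, 53, 53, 54, 54, 53, 53, 54, 54, 54, 54, 54, 54, 55, 53, 49, 48, 57, 77, 98, 114, 120, 110, 96, 88, 88, 89, 90, 91, 93, 94, 95, 96, 97, 98, 100, 104, 109, 116, 123, 130, 137, 144, 150]
scene 172.. [112, 104, 95, 90, 87, 88, 90, 98, 109, 118, 117, 109, 103, 94, 76, 60, 54, 52, 50, 47, 46, 51]
```

The rim moved up 2 px in the wrist view and the collar moved down about 1 px in the scene view, so the drop appears to have happened. I'll confirm it has settled by comparing several features.

Call:
{"name": "servo_tool", "arguments": {"targets": [[0,0,0,0,0,0],[0,0,0,0,0,0],[0,0,0,0,0,0],[0,0,0,0,0,0]], "claw": -0.4}}

```text
time: 17.1
tool_pos: [0.579, -0.2172, 0.0793]
orientation: [2.358, 2.076, -0.0]
force: [0.7, -0.2, 0.1]
gripper_width: 0.3
grasp_force: 0.0
```

```bash
python3 look.py 14
python3 - <<'E'
import numpy as np,cv2
o=[]
for i in(12,14):
    d=np.load(f"L{i}.npz"); 
    a=cv2.resize(d["w"][190:330,205:305,::-1],(280,392),interpolation=cv2.INTER_CUBIC)
    b=cv2.resize(d["s"][165:193,190:210,::-1],(112,157),interpolation=cv2.INTER_NEAREST)
    b=cv2.copyMakeBorder(b,0,392-157,0,0,cv2.BORDER_CONSTANT); o+= [a,b]
cv2.imwrite("pics/cmp.png",np.hstack(o))
A,B=[np.load(f"L{i}.npz")["s"][...,1].astype(np.float32) for i in(12,14)]
# collar template in scene: subpixel vertical shift by best interpolation
T=A[177:184,190:212]
for dy in np.arange(-.5,2.6,.25):
    M=np.float32([[1,0,0],[0,1,-dy]]); Bs=cv2.warpAffine(B,M,B.shape[::-1],flags=cv2.INTER_LINEAR)
    print(dy,np.abs(Bs[179:184,192:208]-A[179:184,192:208]).mean().round(2),end=" | ")
E
```

```text
17.1 j6 -0.3283171474654321 [ 0.57901865 -0.21719867  0.07927505] [ 0.69 -0.24  0.09] [-0.00089534 -0.02380764  0.02525928] 0.2999020866257036 0.0
profile 185.. [54, 54, 54, 55, 55, 55, 54, 54, 54, 53, 53, 54, 54, 54, 53, 53, 53, 53, 50, 49, 57, 76, 96, 113, 119, 110, 96, 89, 88, 89, 90, 91, 93, 94, 95, 96, 96, 97, 99, 103, 108, 115, 122, 129, 136, 143, 150]
scene 172.. [116, 108, 100, 93, 90, 89, 89, 98, 110, 118, 117, 108, 102, 93, 76, 59, 54, 53, 51, 45, 48, 50]
-0.5 9.91 | -0.25 7.68 | 0.0 5.96 | 0.25 4.43 | 0.5 3.88 | 0.75 4.33 | 1.0 5.71 | 1.25 6.7 | 1.5 8.32 | 1.75 10.28 | 2.0 12.34 | 2.25 13.88 | 2.5 15.59 |
```

View pics/cmp.png

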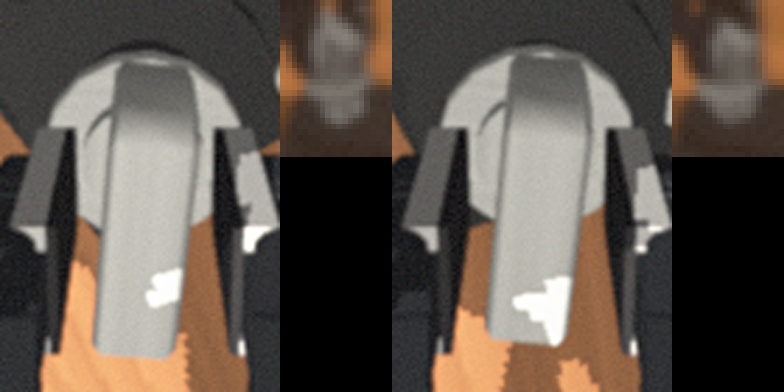

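The left pair is before the step and the right pair after. The plate's near end moved up from row 355 to 345, and the collar is slightly smaller and lower, so it sank. I'll quantify the sink from several features before deciding it was the full 5 mm.

Run:
```python
import numpy as np,cv2
def half(p,lo,hi,lvl):
    for i in range(lo,hi):
        if (p[i]-lvl)*(p[i+1]-lvl)<=0 and p[i]!=p[i+1]: return i+(lvl-p[i])/(p[i+1]-p[i])
for i in(0,1,2,4,6,8,10,11,12,13,14):
    w=np.load(f"L{i}.npz")["w"].astype(np.float32)
    # saturation separates steel (grey) from wood; brightness separates from black foot
    hsv=cv2.cvtColor(w.astype(np.uint8),cv2.COLOR_RGB2HSV); m=((hsv[...,1]<50)&(hsv[...,2]>80)).astype(np.uint8)
    # steel: collar width rows 215..235 ; plate end = lowest steel row at cols 245..262
    sub=m[200:335,215:300]; n,l,st,c=cv2.connectedComponentsWithStats(sub)
    k=l[60,256-215] if l[60,41] else 1+np.argmax(st[1:,4])
    b=(l==k); rows=np.where(b[:,30:48].sum(1)>5)[0]+200
    wid=[(r,np.where(b[r-200])[0].min()+215,np.where(b[r-200])[0].max()+215) for r in(216,220,224)]
    pl=[int(b[r-200,20:60].sum()) for r in(290,300,310)]
    print(i,"rim",rows.min(),"end",rows.max(),wid,"platew",pl)
```

```text
0 rim 210 end 319 [(216, np.int64(236), np.int64(276)), (220, np.int64(231), np.int64(281)), (224, np.int64(228), np.int64(284))] platew [31, 31, 30]
1 rim 210 end 318 [(216, np.int64(236), np.int64(276)), (220, np.int64(231), np.int64(281)), (224, np.int64(227), np.int64(284))] platew [30, 30, 30]
2 rim 210 end 318 [(216, np.int64(233), np.int64(276)), (220, np.int64(229), np.int64(281)), (224, np.int64(226), np.int64(284))] platew [31, 30, 29]
4 rim 210 end 319 [(216, np.int64(233), np.int64(276)), (220, np.int64(229), np.int64(281)), (224, np.int64(226), np.int64(284))] platew [30, 30, 29]
6 rim 209 end 318 [(216, np.int64(233), np.int64(277)), (220, np.int64(229), np.int64(281)), (224, np.int64(226), np.int64(284))] platew [30, 30, 29]
8 rim 209 end 318 [(216, np.int64(233), np.int64(277)), (220, np.int64(229), np.int64(282)), (224, np.int64(225), np.int64(285))] platew [30, 30, 29]
10 rim 209 end 318 [(216, np.int64(233), np.int64(277)), (220, np.int64(229), np.int64(283)), (224, np.int64(225), np.int64(285))] platew [30, 30, 29]
11 rim 208 end 316 [(216, np.int64(233), np.int64(278)), (220, np.int64(229), np.int64(283)), (224, np.int64(226), np.int64(286))] platew [30, 30, 29]
12 rim 208 end 317 [(216, np.int64(233), np.int64(278)), (220, np.int64(229), np.int64(283)), (224, np.int64(226), np.int64(286))] platew [31, 30, 30]
13 rim 206 end 311 [(216, np.int64(231), np.int64(281)), (220, np.int64(228), np.int64(284)), (224, np.int64(225), np.int64(286))] platew [30, 29, 25]
14 rim 206 end 312 [(216, np.int64(231), np.int64(281)), (220, np.int64(228), np.int64(284)), (224, np.int64(225), np.int64(286))] platew [30, 30, 26]
```

From step 10 to step 14 the plate's near end moved 318→312 and the rim 209→206, which is about 4 to 5 mm of sinking within ±1 mm. It has been static since, so it has dropped into the thread. Next I'll square the hand to the plate, follow the head down 4 mm, and take a light full grip.

Call:
{"name": "servo_tool", "arguments": {"targets": [[0,0,0.001,0,0,0.09],[0,0,0.003,0,0,0.09],[0,0,0.004,0,0,0.09],[0,0,0.004,0,0,0.09]], "claw": -0.4}}

```text
time: 17.6
tool_pos: [0.579, -0.2171, 0.0751]
orientation: [-2.447, -1.97, 0.0]
force: [-1.0, 0.4, -0.7]
gripper_width: 0.302
grasp_force: 0.0
```

Call:
{"name": "servo_tool", "arguments": {"targets": [[0,0,0,0,0,0],[0,0,0,0,0,0],[0,0,0,0,0,0],[0,0,0,0,0,0],[0,0,0,0,0,0],[0,0,0,0,0,0]], "claw": -1, "squeeze": 20}}

```text
time: 18.2
tool_pos: [0.5789, -0.2172, 0.0753]
orientation: [-2.449, -1.968, 0.0]
force: [-2.5, 0.4, 2.6]
gripper_width: 0.158
grasp_force: 23.3
```

```bash
python3 look.py 15
```

```text
18.2 j6 -0.23846344322578225 [ 0.57888718 -0.21717728  0.07529146] [-2.47  0.42  2.61] [ 0.04352439  0.404848   -0.01601139] 0.15815492399884237 23.347715735435486
profile 185.. [55, 55, 55, 55, 55, 55, 55, 55, 55, 55, 55, 55, 55, 56, 55, 55, 55, 55, 55, 54, 51, 48, 53, 70, 92, 113, 132, 136, 120, 99, 90, 89, 91, 92, 93, 94, 96, 97, 99, 100, 101, 102, 103, 106, 111, 118, 125]
scene 172.. [105, 99, 91, 85, 84, 83, 86, 93, 107, 118, 116, 109, 102, 92, 76, 60, 54, 51, 51, 47, 46, 50]
```

With the tool 4 mm lower, the rim is back at its pre-drop row of about 208.7. That independently confirms a drop of 4 to 5 mm. Now forward half a turn, following down 2.5 mm.

Call:
{"name": "servo_tool", "arguments": {"targets": [[0,0,0.0001,0,0,0.1],[0,0,0.0002,0,0,0.2],[0,0,0.0003,0,0,0.35],[0,0,0.0004,0,0,0.5],[0,0,0.0005,0,0,0.6],[0,0,0.0005,0,0,0.6]]}}

```text
time: 18.9
tool_pos: [0.5786, -0.217, 0.0748]
orientation: [-2.923, -1.15, 0.001]
force: [-4.7, 1.4, 3.5]
gripper_width: 0.159
grasp_force: 23.7
```

Call:
{"name": "servo_tool", "arguments": {"targets": [[0,0,0.0001,0,0,0.13],[0,0,0.0002,0,0,0.26],[0,0,0.0003,0,0,0.39],[0,0,0.0004,0,0,0.52],[0,0,0.0005,0,0,0.65],[0,0,0.0006,0,0,0.78],[0,0,0.0007,0,0,0.91],[0,0,0.0008,0,0,1.04],[0,0,0.0009,0,0,1.17],[0,0,0.001,0,0,1.27],[0,0,0.001,0,0,1.27]]}}

```text
time: 20.0
tool_pos: [0.5785, -0.2162, 0.0738]
orientation: [-3.035, 0.808, 0.002]
force: [-4.3, 6.9, 5.9]
gripper_width: 0.16
grasp_force: 24.0
```

Call:
{"name": "servo_tool", "arguments": {"targets": [[0,0,0.0001,0,0,0.13],[0,0,0.0002,0,0,0.26],[0,0,0.0003,0,0,0.39],[0,0,0.0004,0,0,0.52],[0,0,0.0005,0,0,0.65],[0,0,0.0006,0,0,0.78],[0,0,0.0007,0,0,0.91],[0,0,0.0008,0,0,1.04],[0,0,0.0009,0,0,1.17],[0,0,0.001,0,0,1.27],[0,0,0.001,0,0,1.27]]}}

```text
time: 21.1
tool_pos: [0.5791, -0.2159, 0.0728]
orientation: [-1.964, 2.45, 0.002]
force: [1.3, 11.1, 3.4]
gripper_width: 0.157
grasp_force: 23.6
```

```bash
python3 look.py 16
```

```text
21.1 j6 2.9056298004199794 [ 0.57911073 -0.21594248  0.07276808] [ 1.27 11.11  3.42] [ 1.64569547  0.02072911 -0.05044692] 0.15660988291385167 23.6120143532753
profile 185.. [49, 48, 47, 47, 46, 46, 47, 48, 47, 47, 47, 47, 47, 48, 48, 47, 47, 47, 47, 47, 46, 47, 56, 76, 101, 124, 143, 145, 125, 101, 90, 90, 93, 96, 99, 102, 105, 109, 112, 114, 117, 119, 122, 125, 128, 131, 135]
scene 172.. [104, 101, 93, 86, 84, 84, 83, 87, 96, 110, 116, 112, 101, 91, 76, 60, 53, 53, 50, 46, 47, 50]
```

The half turn is done. The 11 N sideways is just the grip being off-centre by about 0.7 mm. I'll open fully, correct the centre, turn the hand back half a turn and regrip.

Call:
{"name": "servo_tool", "arguments": {"targets": [[0,0,0,0,0,0],[0,0,0,0,0,0],[-0.0007,0,0,0,0,0],[-0.0007,0,0,0,0,0],[-0.0007,0,0,0,0,0],[-0.0007,0,0,0,0,0],[-0.0007,0,0,0,0,0],[-0.0007,0,0,0,0,0]], "claw": 1}}

```text
time: 22.0
tool_pos: [0.5792, -0.2165, 0.0728]
orientation: [1.97, -2.447, -0.0]
force: [0.1, 0.3, 0.0]
gripper_width: 1.003
grasp_force: 0.0
```

```bash
python3 look.py 17
```

```text
22.0 j6 2.9027395917500014 [ 0.57915622 -0.21652254  0.07278495] [0.1  0.28 0.05] [ 0.06110196 -0.04446027 -0.00792261] 1.0028158116672063 0.0
profile 185.. [50, 48, 46, 46, 46, 46, 46, 46, 46, 46, 46, 46, 47, 47, 47, 46, 46, 46, 46, 46, 45, 45, 46, 55, 75, 100, 123, 142, 144, 124, 100, 88, 88, 91, 95, 98, 101, 104, 107, 110, 113, 115, 117, 120, 123, 126, 130]
scene 172.. [123, 115, 105, 98, 97, 97, 97, 102, 107, 113, 118, 112, 102, 91, 76, 61, 54, 52, 50, 46, 46, 49]
```

Call:
{"name": "servo_tool", "arguments": {"targets": [[0,0,0,0,0,-0.14],[0,0,0,0,0,-0.28],[0,0,0,0,0,-0.42],[0,0,0,0,0,-0.56],[0,0,0,0,0,-0.7],[0,0,0,0,0,-0.84],[0,0,0,0,0,-0.98],[0,0,0,0,0,-1.12],[0,0,0,0,0,-1.26],[0,0,0,0,0,-1.4],[0,0,0,0,0,-1.54],[0,0,0,0,0,-1.68],[0,0,0,0,0,-1.82],[0,0,0,0,0,-1.96],[0,0,0,0,0,-2.1],[0,0,0,0,0,-2.24],[0,0,0,0,0,-2.38],[0,0,0,0,0,-2.52],[0,0,0,0,0,-2.66],[0,0,0,0,0,-2.8]]}}

```text
time: 24.1
tool_pos: [0.5792, -0.2165, 0.0728]
orientation: [2.742, 1.533, 0.0]
force: [0.6, -0.5, -0.5]
gripper_width: 1.003
grasp_force: 0.0
```

Call:
{"name": "servo_tool", "arguments": {"targets": [[0,0,0,0,0,-0.14],[0,0,0,0,0,-0.28],[0,0,0,0,0,-0.34],[0,0,0,0,0,-0.34],[0,0,0,0,0,-0.34]]}}

```text
time: 24.6
tool_pos: [0.5792, -0.2165, 0.0728]
orientation: [-2.451, -1.965, 0.0]
force: [-0.2, -0.3, 1.1]
gripper_width: 0.998
grasp_force: 0.0
```

Call:
{"name": "servo_tool", "arguments": {"targets": [[0,0,0,0,0,0],[0,0,0,0,0,0],[0,0,0,0,0,0],[0,0,0,0,0,0],[0,0,0,0,0,0],[0,0,0,0,0,0],[0,0,0,0,0,0],[0,0,0,0,0,0],[0,0,0,0,0,0],[0,0,0,0,0,0]], "claw": -1, "squeeze": 20}}

```text
time: 25.6
tool_pos: [0.5791, -0.2165, 0.0728]
orientation: [-2.449, -1.968, 0.0]
force: [-3.4, -0.4, 2.8]
gripper_width: 0.16
grasp_force: 23.7
```

```bash
python3 look.py 18
```

```text
25.6 j6 -0.2372642838431157 [ 0.57905671 -0.21649658  0.07279514] [-3.41 -0.37  2.81] [0.0386738  0.45115857 0.0170618 ] 0.1603683348179357 23.711711168289185
profile 185.. [56, 56, 57, 56, 56, 56, 57, 56, 56, 56, 56, 56, 56, 56, 56, 56, 56, 56, 57, 56, 56, 55, 56, 60, 72, 90, 112, 137, 148, 133, 108, 95, 93, 94, 96, 97, 98, 100, 102, 103, 104, 104, 104, 104, 106, 110, 116]
scene 172.. [103, 100, 94, 87, 84, 83, 82, 87, 96, 108, 117, 112, 101, 90, 76, 59, 53, 54, 50, 47, 46, 50]
```

Regripped squarely. Second half turn forward, following down 2.5 mm.

Call:
{"name": "servo_tool", "arguments": {"targets": [[0,0,0.0001,0,0,0.1],[0,0,0.0002,0,0,0.22],[0,0,0.0003,0,0,0.35],[0,0,0.0004,0,0,0.48],[0,0,0.0005,0,0,0.61],[0,0,0.0006,0,0,0.74],[0,0,0.0007,0,0,0.87],[0,0,0.0008,0,0,1.0],[0,0,0.0009,0,0,1.13],[0,0,0.001,0,0,1.26],[0,0,0.0011,0,0,1.39],[0,0,0.00125,0,0,1.57],[0,0,0.00125,0,0,1.57]]}}

```text
time: 27.0
tool_pos: [0.5791, -0.2165, 0.0716]
orientation: [3.123, -0.345, -0.0]
force: [-3.7, 0.8, 4.5]
gripper_width: 0.164
grasp_force: 23.8
```

Call:
{"name": "servo_tool", "arguments": {"targets": [[0,0,0.0001,0,0,0.1],[0,0,0.0002,0,0,0.22],[0,0,0.0003,0,0,0.35],[0,0,0.0004,0,0,0.48],[0,0,0.0005,0,0,0.61],[0,0,0.0006,0,0,0.74],[0,0,0.0007,0,0,0.87],[0,0,0.0008,0,0,1.0],[0,0,0.0009,0,0,1.13],[0,0,0.001,0,0,1.26],[0,0,0.0011,0,0,1.39],[0,0,0.00125,0,0,1.52],[0,0,0.00125,0,0,1.57],[0,0,0.00125,0,0,1.57]]}}

```text
time: 28.4
tool_pos: [0.579, -0.2166, 0.0703]
orientation: [1.972, -2.445, -0.0]
force: [-4.2, -0.4, 4.8]
gripper_width: 0.159
grasp_force: 23.9
```

```bash
python3 look.py 19
python3 - <<'E'
import numpy as np,cv2
k={i:cv2.cvtColor(np.load(f"L{i}.npz")["s"],cv2.COLOR_RGB2GRAY).astype(int)[174:190,194:208:2] for i in(12,14,19)}
print(np.hstack([k[12],-np.ones((16,1),int),k[14],-np.ones((16,1),int),k[19]]))
E
```

```text
28.4 j6 2.9006713224222787 [ 0.57902513 -0.21656796  0.07031711] [-4.23 -0.42  4.79] [-0.10875044  0.69755608  0.0025807 ] 0.15933462671043477 23.93994837999344
profile 185.. [51, 52, 50, 48, 47, 46, 47, 47, 47, 47, 47, 47, 47, 47, 47, 47, 47, 47, 47, 47, 47, 47, 49, 59, 79, 103, 126, 146, 150, 131, 106, 94, 95, 98, 102, 106, 109, 112, 115, 118, 120, 121, 122, 123, 125, 128, 130]
scene 172.. [102, 102, 96, 90, 84, 83, 82, 84, 90, 102, 114, 116, 106, 93, 76, 61, 53, 53, 49, 46, 46, 49]
[[ 54 100  96  96  95  89 112  -1  53  66 100  95 105  96 114  -1  55  48
   65  91 118 108 111]
 [ 52  93  92  95  89  90 117  -1  49  65  92  92  97  85 109  -1  62  48
   69  88 105  96 108]
 [ 53  89  88  94  86  90 117  -1  50  62  88  91  95  85 107  -1  70  50
   67  83  94  90 105]
 [ 63  83  89  94  88  91 116  -1  59  61  82  89  96  85 107  -1  74  47
   68  81  92  86 101]
 [ 80  84  90  97  94 101 109  -1  80  69  81  90  96  89 104  -1  83  53
   67  79  93  82  97]
 [102  97 102 103 105 110  97  -1 103  88  93  96 104  98  98  -1 100  69
   71  83  93  85  92]
 [108 110 112 108 115 109  7
[... 242 characters left out ...]
117 111 118 108  72]
 [ 54  72 101 107 106  99  55  -1  61  87 111 111 108  91  56  -1  73 110
  121 116 115  97  65]
 [ 56  65 101 111 104  94  58  -1  52  72 103 102 103  86  58  -1  59  89
  110 109 105  78  57]
 [ 50  60  99 114  98  78  55  -1  55  58  90  98  91  72  56  -1  54  68
   92  98  91  67  54]
 [ 55  56  81 102  82  62  54  -1  52  53  71  84  74  60  56  -1  52  52
   74  84  72  58  55]
 [ 53  53  63  76  63  53  57  -1  53  50  56  65  57  56  52  -1  50  54
   58  66  58  57  55]
 [ 48  52  54  57  54  54  55  -1  50  53  53  55  55  56  54  -1  49  51
   50  52  55  55  53]
 [ 47  48  52  52  53  53  54  -1  48  51  53  53  55  54  54  -1  48  52
   50  55  54  51  54]]
```

In the scene view the collar has sunk a further 1.1 px or so, about the 5 mm expected for one turn. Forces are small and the grip is held at 24 N, so I'm handing the job in.

```bash
python3 -c "
from station import manip
print(manip.finish_job())"
```

```text
the job is handed in; nothing more can be done
None
```

I turned the loose screw backward about 2.5 rad until it dropped, then forward one full turn in two gripped half-turn strokes, and handed the job in with its head still gripped at about 24 N. The camera images put the drop at 4–5 mm and the forward sink at about 5 mm. The hand-in gave no verdict.

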